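# Lean the tea warmer's sprung heat lever to the teapot's mark

## Robot

A 6-joint arm with a two-finger parallel gripper is mounted at the origin on the work surface. World frame = base frame: x ahead of the robot, y to its left, z up, the work surface at z = 0. Lengths are in m, angles in degrees, forces in N, time in s.
With the tool pointing down it reaches from about 0.375 to 0.975 m from the base axis. Payload 3.8 kg.
Tool frame: the origin (TCP) lies at the very end of the fingers, on their centre line; the grasp point (between the pads) lies 19 mm behind it (manip.grip_point_offset is the distance from the TCP to the grasp point, in m); z points along the fingers, y is the direction in which the jaws open and shut (so a half turn about z gives the same grasp; the last joint's range is limited). The gripper opens to 85 mm and grips with 20 to 120 N. Pads are 22 mm wide; open, the fingers measure 114 mm over their backs; the gripper's body (76 mm by 85 mm) begins 54 mm behind the grasp point. The pads swing forward as they close: fully open they stand 13 mm farther back than shut.
Start: joints at [-70.583, 15.12, 91.902, -0, 72.978, -2.114], TCP at [0.248, -0.628, 0.231] pointing down, gripper open.
Joint ranges: [-150.88, 150.88], [-54.13, 125.18], [17.81, 147.31], [-75.09, 255.09], [0, 152.58], [-146.25, 146.25]. Speed limits (degrees/s): [147.25, 147.25, 180, 180, 180, 180].

## Interface

Orientations are given as [roll, pitch, yaw] about the fixed x, y, z axes, in that order (R = Rz(yaw) Ry(pitch) Rx(roll)).
In Python, from rig import get_state, eyes, finish_job, manip gives the robot as it stands.
- The arm moves only by the tool step_arm, never from a script. Its argument "plan" is a list of rows, each a list of 2 entries, a list of its own where there are three numbers: the shift along the tool's x, y, z in units of 25 mm (1.0 is 25 mm), then the turn, a rotation vector about the tool's x, y, z in units of 8 degrees (1.0 is 8 degrees). In form: [[[x, y, z], [rx, ry, rz]], ...]. A call has 1 to 20 rows; each row shifts and turns the commanded pose from where the row before left it, along the tool's axes as they then stand; what a row does not reach is not made up. A row lasts 1/10 s, in which the tool goes at most 50 mm and 8.59 degrees, less where a joint would pass 70% of its speed; a pose out of reach is approached as far as the arm can. A call is refused whole if a number of a shift passes 1 or a number of a turn 1, either way. A call with a gripper value outside its range is refused whole. "hand" is the closure, from -1 (fully open) to 1 (shut), so that 0 is half open, set as the call begins (left out, the last holds). The fingers move at their own pace and stop on an object; "newtons" is the grip in N (left out, the last holds). Time passes only in rows, so rows that do not move let the fingers close. It gives the time, the measured TCP pose, the force and the opening at its end, in the units of the state.
- get_state(): the state, without advancing time (a new reading comes with each control period).
- eyes.grab_frame(name): name is "side" or "top" or "wrist"; returns the picture (384x512x3 uint8, red, green, blue); there is no depth.
- eyes.get_calibration(name): a dict with "fx", "fy", "cx", "cy" (pixels), "dist" ([k1, k2, p1, p2, k3] as OpenCV has them; the pictures are not rectified), "camera_from_world" (4x4, takes a point from world to camera coordinates). Camera axes: x right, y up, looking along -z (the intrinsics and any distortion apply to the point x, -y, -z); pixel columns grow to the right and rows downward; lengths in m; the calibration is good to about 2 mm. A picture is of the moment at which its call begins: read the wrist's pose just before it. get_calibration takes no time and is no camera call; for the wrist camera it gives the pose at the moment of the call.
- finish_job(): hands the job in, once; it reports no verdict.
The state is a dict: "t": time; "q": joint angles; "qvel": joint speeds; "effort": joint torques, N m; "tcp_pos": TCP position; "tcp_rot": TCP orientation; "contact_force": force on the tool from outside, world axes, zero at the start; "wrist_torque": the same for the moment, N m; "opening": finger opening in m.
Only numpy, scipy, OpenCV 4.12 (cv2) and the standard library are available. Lean on these libraries where they do the work, as an engineer would, in place of code of your own. Each camera call takes 0.05 s, during which the arm holds its last target.

## Task

A teapot has been put on one of the two plates of the tea warmer; the other plate is covered with its metal lid. Lean the warmer's heat lever towards the teapot's side until the red pointer stands on that side's green mark, and let go of it so that the pointer stays there. Never let the pointer come to the covered plate's green mark, and leave the teapot, the cover, the bowls and the mug where they stand.

Things in the scene. Friction and masses are not known exactly. Their poses are not given: they have to be found in the camera images.
- warmer: Fixed steel tea warmer, a box 300 x 600 mm, top 50 mm above the table. Origin on the table below the lever's pivot; x points away from the robot (yaw up to 0.15 rad either way), y to its left, z up. Box: x -40..260, y -300..300 mm. Round dark plates, radius 85 mm, top at z 56 mm, at x 150, y +190 (left) and -190 mm (right).
- rail (a point): Middle of a fixed cup rack over the lever: two 12 mm round bars along the warmer's y (y -290..290 mm) at x -33 and +40 mm, centres at z 365 mm; this point is at x 0. 16 mm posts at x 0, y +-260 mm, small scoops hung outside them. It bars a tool coming straight down on the lever: reach in below it from the robot's side, tool tilted about 40 to 45 degrees.
- mark_left (a point): Left green mark, 13 x 30 mm, on an upright white panel (x 46..54, y -120..120, z 48..166 mm of the warmer), shown on both its faces; pointer angle +0.785 rad, 88 mm from the pivot.
- mark_right (a point): Right green mark, the mirror image; pointer angle -0.785 rad.
- hub (a point): The common pivot of lever and pointer, at x 0, y 0, z 85 mm of the warmer. The axis is the warmer's x: both swing left and right; the lever's plane is x = 0.
- selector (a joint): Angle of the red pointer (84 mm long, on both faces of the white panel), rad: 0 straight up, positive leaning to the warmer's left (+y), negative to its right; green marks at +0.785 and -0.785, end stops at +-1.1. It turns stiffly (friction about 0.6 N m) and stays where it is left.
- ball (a point): Centre of the black 38 mm ball on the lever's 12 mm stem, 130 mm from the pivot. A spring (3 N m/rad) joins lever and pointer hub: unloaded they line up within 0.05 rad; pushed, the lever gives about 0.2 rad (4 to 5 N at the ball) before the pointer follows, and springs back as much when let go, the pointer staying. The pointer, not the ball, tells the setting.
- teapot: Loose cream teapot with a brown band, 0.5 to 1 kg, body 132 mm across, 122 mm tall, about 200 mm from spout to handle; origin at the centre of its underside. It stands on the left or the right plate.
- cover: Loose round aluminium plate cover, 156 mm across, 22 mm thick plus a black knob to 58 mm; origin at the centre of its underside. It lies on the other plate.
- bowls: Loose stack of four dark tea bowls, 132 mm across, 84 mm tall, on the table; origin at the centre of its underside.
- mug: Loose white mug, 76 mm across, 90 mm tall, on the table; origin at the centre of its underside.

How it is judged:
By the outcome, as a careful person would: the job done as asked, in the order asked, and still so for the second after the job is handed in, with the robot touching nothing.
It also fails if it takes over 32 s, if anything falls off the work surface, if the arm or the gripper's body presses on something with over 40 N, if the wrist force passes 120 N, or if a joint passes its speed limit or range.

## Working session

There is one attempt and no reset: what is moved stays moved. The work goes in short steps, Python scripts to look and compute and a tool call to move; the robot and the scene stay as the last step left them, time stands still between calls to the robot, and variables do not carry over. Pictures are saved under pics/ and viewed, and the job is handed in when it is done.

Besides the shell and the picture viewer there is one more tool, called in YAML: its name, and indented under it one key for each argument. step_arm: Moves the arm, as the interface text tells. Its arguments: {"type":"object","properties":{"plan":{"type":"array","items":{"type":"array"}},"hand":{"type":"number"},"newtons":{"type":"number"}},"required":["plan"]}

```bash
ls; mkdir -p pics
python3 - <<'E'
from rig import get_state, eyes, manip
import cv2, numpy as np
print(get_state())
for n in ["side","top","wrist"]:
    c=eyes.get_calibration(n); print(n,c)
    cv2.imwrite(f"pics/{n}0.png",cv2.cvtColor(eyes.grab_frame(n),cv2.COLOR_RGB2BGR))
E
```

```text
pics
{'t': 0.0, 'q': array([-7.05833171e+01,  1.51691111e+01,  9.19830884e+01, -3.39249876e-03,
        7.29769105e+01, -2.11576594e+00]), 'qvel': array([ 0.07859365,  0.00835185, -0.05365786, -0.05535635,  0.03689589,
       -0.03569603]), 'effort': array([-1.51208682e-03, -5.15119886e+01, -3.67316437e+01, -2.96009803e-04,
        1.25974408e-02, -2.66511540e-05]), 'tcp_pos': array([ 0.24745922, -0.62720354,  0.2299453 ]), 'tcp_rot': array([-1.79870858e+02, -1.52715981e-03,  2.15334439e+01]), 'contact_force': array([-0.31737908,  0.26433365,  0.22263427]), 'wrist_torque': array([ 0.0288707 , -0.02035731,  0.01010016]), 'opening': 0.08513962708018571}
side {'fx': 392.5252699999014, 'fy': 392.5252699999014, 'cx': 251.9955118597875, 'cy': 194.3601207467412, 'dist': array([-0.12452892,  0.        ,  0.        ,  0.        ,  0.        ]), 'camera_from_world': array([[-0.88013156, -0.47461544,  0.0104222 ,  0.4872397 ],
       [ 0.26645812, -0.47571478,  0.83826936, -0.31777218],
       [-0.39289759,  0.7405644 ,  0.54515673, -0.96595402],
       [ 0.        ,  0.        ,  0.        ,  
[... 318 characters left out ...]
 9.91625278e-01,  2.09503882e-02,  1.27437789e-01,
        -5.51200009e-01],
       [-1.27470454e-01,  2.25743275e-04,  9.91842343e-01,
        -1.12664387e+00],
       [ 0.00000000e+00,  0.00000000e+00,  0.00000000e+00,
         1.00000000e+00]])}
wrist {'fx': 312.4793601571031, 'fy': 312.4793601571031, 'cx': 260.09225244897857, 'cy': 190.8340417569054, 'dist': array([-0.0321195,  0.       ,  0.       ,  0.       ,  0.       ]), 'camera_from_world': array([[ 0.3676038 , -0.92997904, -0.0025345 , -0.67396107],
       [ 0.88907382,  0.35223152, -0.29237083,  0.03795006],
       [ 0.27279147,  0.10522327,  0.95630167, -0.37887692],
       [ 0.        ,  0.        ,  0.        ,  1.        ]])}
```

View pics/side0.png

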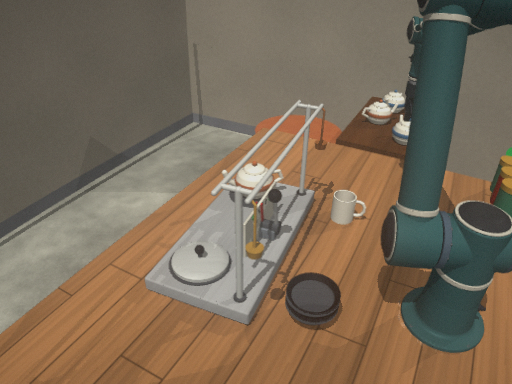

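View pics/top0.png

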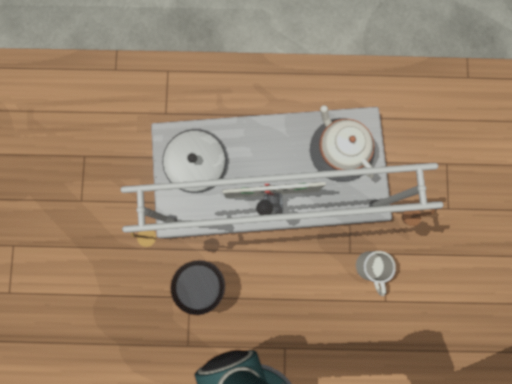

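View pics/wrist0.png

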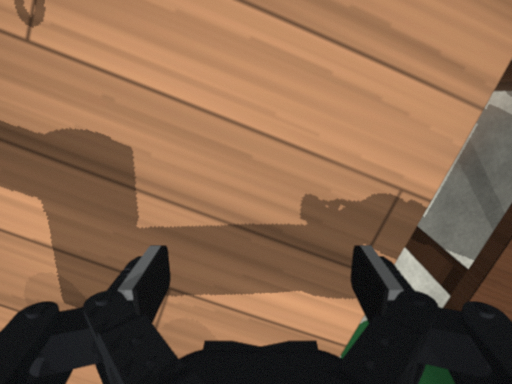

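The top view has image right = −y. The teapot at (347,143) is therefore on the right plate, and the cover at (194,160) is on the left. I'll zoom in to measure.

Run:
```python
import cv2
a=cv2.imread("pics/top0.png"); 
cv2.imwrite("pics/topz1.png",cv2.resize(a[90:250,110:280],None,fx=4.5,fy=3.7,interpolation=cv2.INTER_CUBIC)[:600])
cv2.imwrite("pics/topz2.png",cv2.resize(a[90:250,250:450],None,fx=3.7,fy=3.7,interpolation=cv2.INTER_CUBIC))
s=cv2.imread("pics/side0.png"); cv2.imwrite("pics/sidez.png",cv2.resize(s[150:270,190:330],None,fx=5,fy=5,interpolation=cv2.INTER_CUBIC))
```

```text
(no output)
```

View pics/topz1.png

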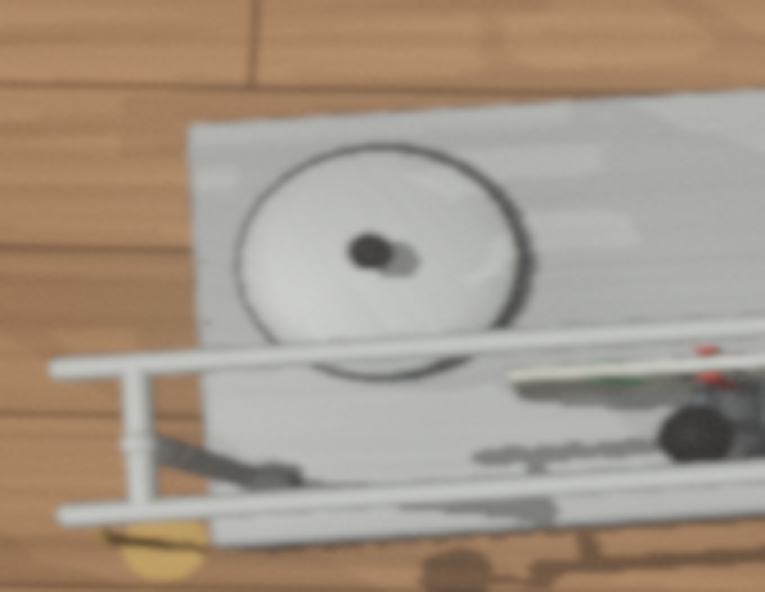

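View pics/topz2.png

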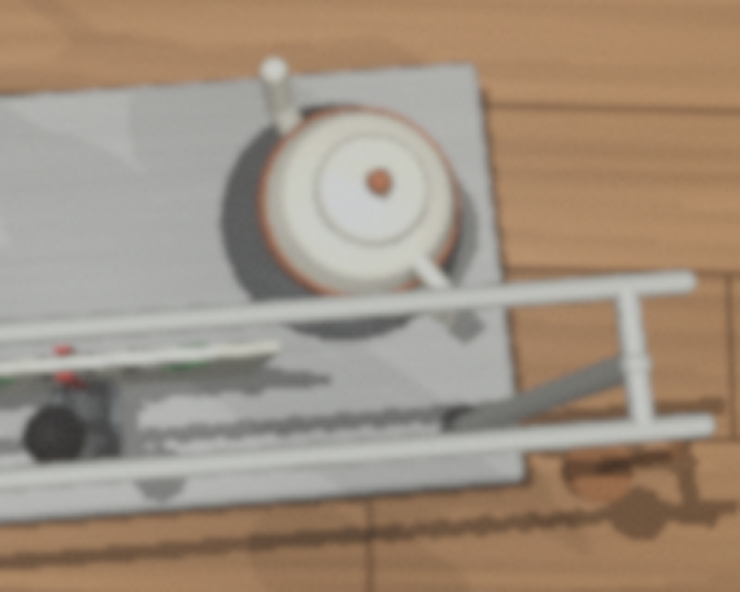

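View pics/sidez.png

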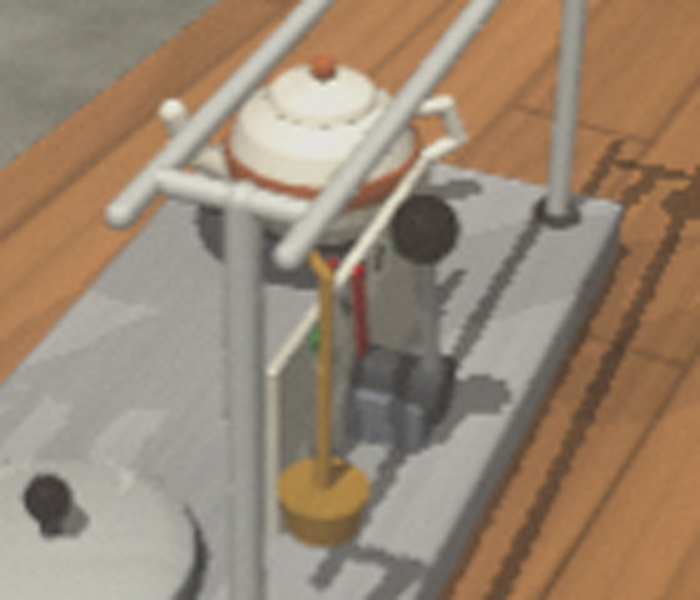

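```bash
cat > h.py <<'E'
import numpy as np, cv2
from scipy.optimize import least_squares
from scipy.spatial.transform import Rotation as R
def proj(c,P):
    P=np.atleast_2d(P); M=c["camera_from_world"]; p=P@M[:3,:3].T+M[:3,3]
    p=p*[1,-1,-1]
    K=np.array([[c["fx"],0,c["cx"]],[0,c["fy"],c["cy"]],[0,0,1]])
    return cv2.projectPoints(p.reshape(-1,1,3),np.zeros(3),np.zeros(3),K,np.array(c["dist"]))[0].reshape(-1,2)
def w2(W,p):
    x,y,a=W; p=np.atleast_2d(p); c,s=np.cos(a),np.sin(a)
    return np.c_[x+c*p[:,0]-s*p[:,1], y+s*p[:,0]+c*p[:,1], p[:,2]]
E
cat > fit.py <<'E'
from h import *
from rig import eyes
T=eyes.get_calibration("top");S=eyes.get_calibration("side")
pts=np.array([[.26,.3,.05],[-.04,.3,.05],[.26,-.3,.05],[-.04,-.3,.05],[.04,.29,.365],[-.033,.29,.365],[.04,-.29,.365],[-.033,-.29,.365]])
px=np.array([[152.2,123.8],[157.1,237.6],[378.4,107.8],[391.9,219.7],[121.1,189.7],[122.9,229.5],[437.3,165.9],[442.7,204.9]])
def f(v):
    W=v[:3]; th=v[3]
    b=w2(W,[[0,.13*np.sin(th),.085+.13*np.cos(th)]])
    return np.r_[(proj(T,w2(W,pts))-px).ravel(),(proj(T,b)-[264.9,207.2]).ravel(),(proj(S,b)-[275,195.6]).ravel(),(proj(S,w2(W,[[-.04,-.3,.05]]))-[314,191.6]).ravel()]
r=least_squares(f,[.6,0,0,0],loss="soft_l1"); print(r.x, np.round(f(r.x),1))
np.save("W.npy",r.x)
W=r.x[:3]
# render overlay
for n,c in (("top",T),("side",S)):
    im=cv2.imread(f"pics/{n}0.png"); im=cv2.resize(im,None,fx=1.5,fy=1.5)
    P=[[0,0,.085]]+[[x,.088*np.sin(a),.085+.088*np.cos(a)] for a in (.785,-.785,0,r.x[3]) for x in (.046,.054)]+[[.05,y,z] for y in(-.12,.12) for z in (.05,.166)]+[[.15,s*.19,.056] for s in(1,-1)]+list(pts)
    for u,v in proj(c,w2(W,P)): cv2.circle(im,(int(u*1.5+.5),int(v*1.5+.5)),2,(255,0,255),-1)
    cv2.imwrite(f"pics/{n}_ov.png",im)
E
python3 fit.py
```

```text
[ 0.49558229 -0.03905351  0.09792483  0.20896508] [-1.7 -1.2 -0.8  0.3  0.6 -2.   0.5 -0.1  2.8  0.2  2.7 -0.2 -2.6  0.3
 -2.9  0.1 -0.   0.8 -0.1 -0.2  1.1 -1.7]
```

```bash
sleep 0
```

```text
(no output)
```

View pics/top_ov.png

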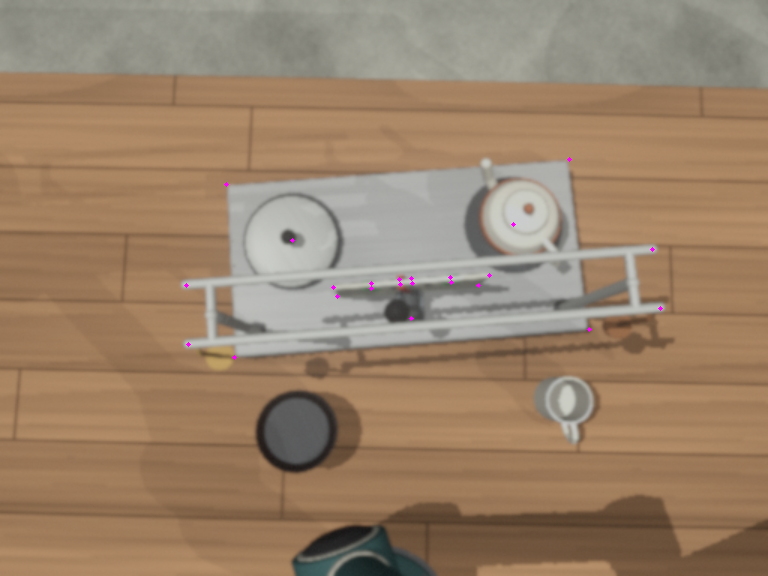

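View pics/side_ov.png

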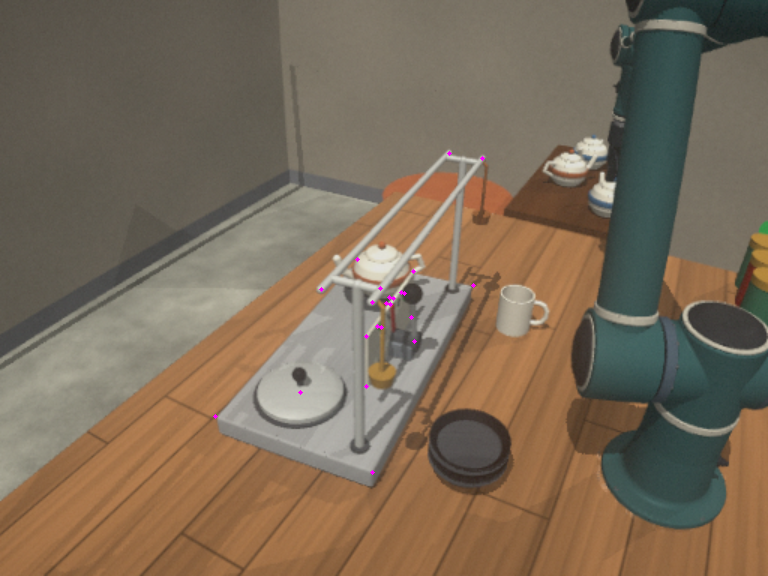

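```bash
cat > plan.py <<'E'
from h import *
from rig import get_state,eyes
import sys
W=np.load("W.npy")[:3]
def show():
    s=get_state(); Rt=R.from_euler("xyz",s["tcp_rot"],degrees=True)
    p=s["tcp_pos"]; a=W[2]
    d=p-[W[0],W[1],0]; c,sn=np.cos(a),np.sin(a)
    pw=np.array([c*d[0]+sn*d[1],-sn*d[0]+c*d[1],d[2]])
    print("t",round(s["t"],2),"q",np.round(s["q"],1),"tcp",np.round(p,4),"rot",np.round(s["tcp_rot"],1),"\nwarmer",np.round(pw,4),"F",np.round(s["contact_force"],1),"open",round(s["opening"],4))
    return s,Rt,pw
def to(pw,tilt,yaw_off=0):
    s,Rt,_=show()
    tgt=w2(W,[pw])[0]
    Rg=R.from_euler("z",W[2]+yaw_off)*R.from_euler("x",180,degrees=True)*R.from_euler("y",tilt,degrees=True)
    print("target",tgt)
    print("shift units(start frame)",np.round(Rt.inv().apply(tgt-s["tcp_pos"])/.025,2),"(goal frame)",np.round(Rg.inv().apply(tgt-s["tcp_pos"])/.025,2),"turn units",np.round((Rt.inv()*Rg).as_rotvec(degrees=True)/8,2))
if __name__=="__main__":
    v=list(map(float,sys.argv[1:])); to(v[:3],v[3])
E
python3 plan.py -.125 .025 .25 0
python3 - <<'E'
from h import *
from rig import eyes,get_state
M=eyes.get_calibration("wrist")["camera_from_world"]; s=get_state()
c=-M[:3,:3].T@M[:3,3]; Rt=R.from_euler("xyz",s["tcp_rot"],degrees=True)
print("cam in tool",Rt.inv().apply(c-s["tcp_pos"]), "view dir in tool",Rt.inv().apply(-M[2,:3]))
E
```

```text
t 0.15 q [-70.6  15.2  92.    0.   73.   -2.1] tcp [ 0.2475 -0.6273  0.2302] rot [-179.9   -0.    21.5] 
warmer [-0.3044 -0.5612  0.2302] F [-0.9 -0.  -0.5] open 0.0852
target [ 0.36873694 -0.02639433  0.25      ]
shift units(start frame) [ 13.33 -20.58  -0.75] (goal frame) [  7.17 -23.45  -0.79] turn units [-0.01  0.    1.99]
cam in tool [ 0.07489045  0.0002508  -0.14164766] view dir in tool [-2.92462761e-01 -2.52620052e-04  9.56276879e-01]
```

step_arm:
  plan:
    - [[0.3, -0.5, 0], [0, 0, 0]]
    - [[0.65, -1, -0.05], [0, 0, 0]]
    - [[0.65, -1, -0.05], [0, 0, 0]]
    - [[0.65, -1, -0.05], [0, 0, 0]]
    - [[0.65, -1, -0.05], [0, 0, 0]]
    - [[0.65, -1, -0.05], [0, 0, 0]]
    - [[0.65, -1, -0.05], [0, 0, 0]]
    - [[0.65, -1, -0.05], [0, 0, 0]]
    - [[0.65, -1, -0.05], [0, 0, 0]]
    - [[0.65, -1, -0.05], [0, 0, 0]]
    - [[0.65, -1, -0.05], [0, 0, 0]]
    - [[0.65, -1, -0.05], [0, 0, 0]]
    - [[0.65, -1, -0.05], [0, 0, 0]]
    - [[0.65, -1, -0.05], [0, 0, 0]]
    - [[0.65, -1, -0.05], [0, 0, 0]]
    - [[0.65, -1, -0.05], [0, 0, 0]]
    - [[0.65, -1, -0.05], [0, 0, 0]]
    - [[0.65, -1, -0.05], [0, 0, 0]]
    - [[0.65, -1, -0.05], [0, 0, 0]]
    - [[0.65, -1, -0.05], [0, 0, 0]]

```text
t: 2.15
tcp_pos: [0.3621, -0.0566, 0.2548]
tcp_rot: [-180.0, -0.0, 21.5]
contact_force: [0.5, 0.3, 0.9]
opening: 0.0853
```

```bash
sed -i 's/Rg=.*/Rg=R.from_euler("z",W[2]+yaw_off+np.pi)*R.from_euler("x",180,degrees=True)*R.from_euler("y",-tilt,degrees=True)/' plan.py; python3 plan.py -.125 .0 .25 0
```

```text
t 2.15 q [-12.8 -21.3 124.1   0.   77.3  55.7] tcp [ 0.3621 -0.0566  0.2548] rot [-180.    -0.    21.5] 
warmer [-0.1345 -0.0044  0.2548] F [0.5 0.3 0.9] open 0.0853
target [ 0.37118115 -0.05127456  0.25      ]
shift units(start frame) [ 0.41 -0.06  0.19] (goal frame) [-0.38  0.18  0.19] turn units [  0.    -0.   -20.51]
```

step_arm:
  plan:
    - [[0, 0, 0], [0, 0, -0.5]]
    - [[0, 0, 0], [0, 0, -1]]
    - [[0, 0, 0], [0, 0, -1]]
    - [[0, 0, 0], [0, 0, -1]]
    - [[0, 0, 0], [0, 0, -1]]
    - [[0, 0, 0], [0, 0, -1]]
    - [[0, 0, 0], [0, 0, -1]]
    - [[0, 0, 0], [0, 0, -1]]
    - [[0, 0, 0], [0, 0, -1]]
    - [[0, 0, 0], [0, 0, -1]]
    - [[0, 0, 0], [0, 0, -1]]
    - [[0, 0, 0], [0, 0, -1]]
    - [[0, 0, 0], [0, 0, -1]]
    - [[0, 0, 0], [0, 0, -1]]
    - [[0, 0, 0], [0, 0, -1]]
    - [[0, 0, 0], [0, 0, -1]]
    - [[0, 0, 0], [0, 0, -1]]
    - [[0, 0, 0], [0, 0, -1]]
    - [[0, 0, 0], [0, 0, -1]]
    - [[0, 0, 0], [0, 0, -1]]

```text
t: 4.15
tcp_pos: [0.362, -0.0577, 0.2546]
tcp_rot: [180.0, -0.0, 177.9]
contact_force: [-0.1, 0.3, 1.3]
opening: 0.0853
```

```bash
python3 plan.py -.1 .02 .28 45
```

```text
t 4.15 q [ -13.   -21.3  124.1    0.    77.3 -100.8] tcp [ 0.362  -0.0577  0.2546] rot [180.   -0.  177.9] 
warmer [-0.1347 -0.0055  0.2546] F [-0.1  0.3  1.3] open 0.0853
target [ 0.39410601 -0.02892617  0.28      ]
shift units(start frame) [-1.24  1.2  -1.02] (goal frame) [-1.7   1.02  0.26] turn units [-0.38 -5.62 -0.92]
```

step_arm:
  plan:
    - [[-0.6, 0.6, -0.5], [0, 0, -0.5]]
    - [[-0.6, 0.6, -0.5], [0, 0, -0.45]]
    - [[0, 0, 0], [0, -0.6, 0]]
    - [[0, 0, 0], [0, -1, 0]]
    - [[0, 0, 0], [0, -1, 0]]
    - [[0, 0, 0], [0, -1, 0]]
    - [[0, 0, 0], [0, -1, 0]]
    - [[0, 0, 0], [0, -1, 0]]
    - [[0, 0, 0], [0, 0, 0]]

```text
t: 5.05
tcp_pos: [0.39, -0.0287, 0.2747]
tcp_rot: [179.8, 44.7, -175.3]
contact_force: [-0.6, -0.5, -0.7]
opening: 0.0851
```

```bash
python3 plan.py -.1 .02 .28 45;  python3 - <<'E'
from rig import eyes
import cv2
for n in ["side","wrist"]:
    cv2.imwrite(f"pics/{n}1.png",cv2.cvtColor(eyes.grab_frame(n),cv2.COLOR_RGB2BGR))
E
```

```text
t 5.05 q [ -28.1  -53.7  146.9   29.6   51.1 -134.3] tcp [ 0.39   -0.0287  0.2747] rot [ 179.8   44.7 -175.3] 
warmer [-0.1041  0.0207  0.2747] F [-0.6 -0.5 -0.7] open 0.0851
target [ 0.39410601 -0.02892617  0.28      ]
shift units(start frame) [-0.27 -0.02 -0.04] (goal frame) [-0.26 -0.03 -0.03] turn units [-0.05 -0.04 -0.08]
```

View pics/side1.png

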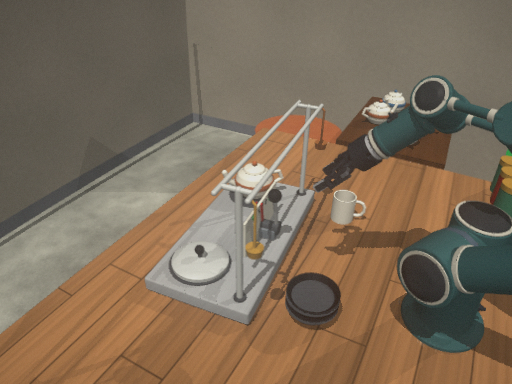

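View pics/wrist1.png

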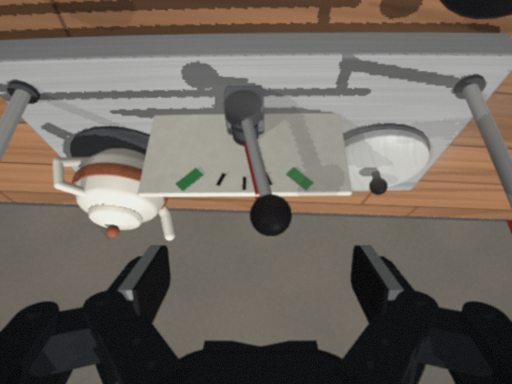

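```bash
cat > meas.py <<'E'
from h import *
from rig import eyes,get_state
import sys
W=np.load("W.npy")[:3]
def meas(name,save=None):
    c=eyes.get_calibration("wrist"); im=eyes.grab_frame("wrist")
    bgr=cv2.cvtColor(im,cv2.COLOR_RGB2BGR); 
    cv2.imwrite(f"pics/{name}.png",bgr)
    # rectify front face of panel (x=.046): y from -.14...14, z .04...20
    s=2500
    ys=[-.14,.14]; zs=[.04,.2]
    src=proj(c,w2(W,[[.046,-.14,.2],[.046,.14,.2],[.046,.14,.04],[.046,-.14,.04]])).astype(np.float32)
    w,h=int(.28*s),int(.16*s)
    H=cv2.getPerspectiveTransform(src,np.float32([[w,0],[0,0],[0,h],[w,h]]))  # left on image left (as seen from front)
    o=cv2.warpPerspective(bgr,H,(w,h),flags=cv2.INTER_CUBIC)
    g=o.copy()
    b=lambda y,z:(int((.14-y)*s),int((.2-z)*s))
    for a in (.785,-.785): cv2.line(g,b(.07*np.sin(a),.085+.07*np.cos(a)),b(.105*np.sin(a),.085+.105*np.cos(a)),(255,0,255),1)
    cv2.circle(g,b(0,.085),4,(255,0,255),1)
    cv2.imwrite(f"pics/{name}_r.png",g); cv2.imwrite(f"pics/{name}_raw_r.png",o)
    hsv=cv2.cvtColor(o,cv2.COLOR_BGR2HSV)
    red=(((hsv[...,0]<8)|(hsv[...,0]>172))&(hsv[...,1]>130)&(hsv[...,2]>50))
    grn=((hsv[...,0]>40)&(hsv[...,0]<85)&(hsv[...,1]>90))
    v,u=np.nonzero(grn); y=.14-u/s; z=.2-v/s
    for m,n in ((y>0,"L"),(y<0,"R")):
        if m.sum()>20: print("green",n,m.sum(),"c",y[m].mean().round(4),z[m].mean().round(4),"ang",np.arctan2(y[m].mean(),z[m].mean()-.085).round(3),"r",np.hypot(y[m].mean(),z[m].mean()-.085).round(3))
    v,u=np.nonzero(red); y=.14-u/s; z=.2-v/s; r=np.hypot(y,z-.085); th=np.arctan2(y,z-.085)
    for lo,hi in ((.02,.04),(.04,.06),(.06,.075),(.075,.084),(.084,.1)):
        m=(r>lo)&(r<hi)&(abs(th)<1.4)
        if m.sum(): print("red r",lo,hi,"n",m.sum(),"th med",np.median(th[m]).round(3),"range",th[m].min().round(3),th[m].max().round(3))
if __name__=="__main__": meas(sys.argv[1])
E
python3 meas.py m1; python3 plan.py .02 .025 .182 45
python3 - <<'E'
from h import *
from rig import eyes
W=np.load("W.npy")[:3]; c=eyes.get_calibration("wrist")
for th in (0,.1,.15,.2,.25): print(th,proj(c,w2(W,[[0,.13*np.sin(th),.085+.13*np.cos(th)]])))
E
```

```text
green L 1910 c 0.0621 0.1464 ang 0.791 r 0.087
green R 2160 c -0.062 0.1469 ang -0.787 r 0.088
red r 0.02 0.04 n 250 th med 0.125 range 0.039 0.173
red r 0.04 0.06 n 262 th med 0.159 range 0.12 0.186
red r 0.06 0.075 n 201 th med 0.173 range 0.153 0.19
red r 0.075 0.084 n 93 th med 0.179 range 0.164 0.195
red r 0.084 0.1 n 60 th med 0.164 range 0.147 0.188
t 5.2 q [ -27.7  -53.2  146.1   29.4   51.1 -134.1] tcp [ 0.3933 -0.0288  0.281 ] rot [-179.9   44.8 -174.9] 
warmer [-0.1008  0.0202  0.281 ] F [0.2 0.8 0.5] open 0.0853
target [ 0.51304227 -0.01221791  0.182     ]
shift units(start frame) [-0.64  0.24  6.21] (goal frame) [-0.61  0.19  6.22] turn units [-0.05 -0.03 -0.04]
0 [[238.38934469 213.09713316]]
0.1 [[252.99415366 212.38419121]]
0.15 [[260.244344   211.52913952]]
0.2 [[267.41893039 210.34742038]]
0.25 [[274.48810645 208.84572177]]
```

View pics/m1_r.png

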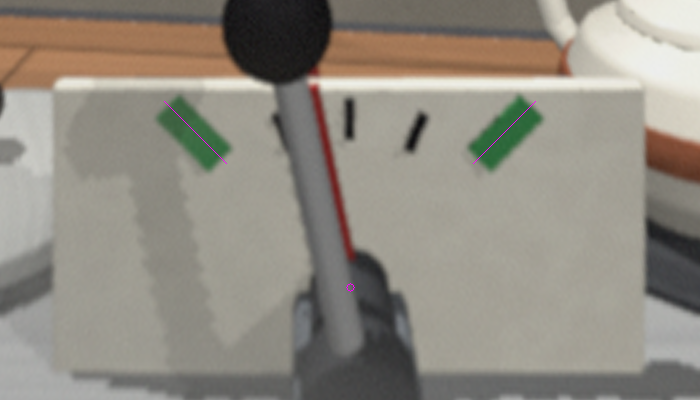

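step_arm:
  plan:
    - [[-0.1, 0.04, 0.5], [0, 0, 0]]
    - [[-0.1, 0.04, 1], [0, 0, 0]]
    - [[-0.1, 0.04, 1], [0, 0, 0]]
    - [[-0.1, 0.04, 1], [0, 0, 0]]
    - [[-0.1, 0.04, 1], [0, 0, 0]]
    - [[-0.1, 0.04, 1], [0, 0, 0]]
    - [[0, 0, 0.7], [0, 0, 0]]
    - [[0, 0, 0], [0, 0, 0]]

```text
t: 6.0
tcp_pos: [0.5137, -0.0095, 0.1787]
tcp_rot: [179.8, 44.5, -174.7]
contact_force: [0.6, -0.6, -0.0]
opening: 0.0851
```

```bash
python3 meas.py m2; python3 plan.py .02 .025 .182 45
```

```text
green L 2397 c 0.0628 0.1476 ang 0.787 r 0.089
green R 2435 c -0.0632 0.1471 ang -0.794 r 0.089
t 6.05 q [ -12.2  -24.9  145.4   37.9   20.3 -138.8] tcp [ 0.5133 -0.0099  0.1797] rot [ 179.9   44.6 -174.7] 
warmer [0.0205 0.0273 0.1797] F [-0.9  1.  -0.3] open 0.0856
target [ 0.51304227 -0.01221791  0.182     ]
shift units(start frame) [-0.05 -0.09 -0.08] (goal frame) [-0.05 -0.09 -0.08] turn units [-0.01 -0.05 -0.03]
```

View pics/m2.png

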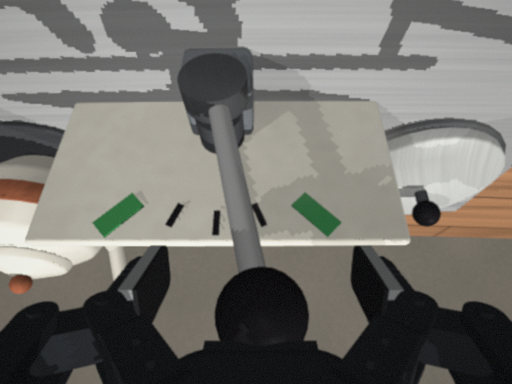

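```bash
cat > wp.py <<'E'
from h import *
from rig import get_state
import sys
W=np.load("W.npy")[:3]
tilt=np.radians(45)
def pose(th,al,gap=.0426):
    B=np.array([0,.13*np.sin(th),.085+.13*np.cos(th)])
    n=np.array([np.sin(tilt),0,np.cos(tilt)])*1.0; n=np.array([np.cos(tilt-np.pi/2+0)*1,0,np.sin(tilt)]) if False else np.array([np.cos(tilt),0,np.sin(tilt)])
    z=np.array([np.sin(tilt),0,-np.cos(tilt)]); y=np.array([0,1.,0])
    u=y*np.cos(al)+n*np.sin(al); v=n*np.cos(al)-y*np.sin(al)
    T=B+(.019-gap)*u-.008*v+.028*z
    Rw=R.from_matrix(np.c_[-v,u,z]); 
    return w2(W,[T])[0], R.from_euler("z",W[2])*Rw
def rows(ths,alf=lambda t:max(0,-.6*t)):
    s=get_state(); p=s["tcp_pos"]; Rt=R.from_euler("xyz",s["tcp_rot"],degrees=True)
    out=[]
    for t in ths:
        p2,R2=pose(t,alf(t))
        a=np.round(Rt.inv().apply(p2-p)/.025,2); b=np.round((Rt.inv()*R2).as_rotvec(degrees=True)/8,2)
        out.append([a.tolist(),b.tolist()]); p,Rt=p2,R2
    print(np.linalg.det(R2.as_matrix()))
    for o in out: print(o)
if __name__=="__main__":
    a=list(map(float,sys.argv[1:])); rows(np.linspace(a[0],a[1],int(a[2])))
E
python3 wp.py .2 -.8 17
```

```text
1.0000000000000007
[[-0.03, -1.0, -0.38], [-0.01, -0.05, -0.03]]
[[-0.04, -0.32, -0.04], [0.0, 0.0, 0.0]]
[[-0.02, -0.32, -0.02], [0.0, 0.0, 0.0]]
[[-0.01, -0.32, -0.01], [0.0, 0.0, 0.0]]
[[0.03, -0.31, 0.0], [-0.0, -0.0, 0.21]]
[[0.04, -0.31, 0.02], [0.0, -0.0, 0.27]]
[[0.05, -0.31, 0.03], [-0.0, 0.0, 0.27]]
[[0.05, -0.31, 0.05], [0.0, 0.0, 0.27]]
[[0.05, -0.31, 0.06], [0.0, 0.0, 0.27]]
[[0.05, -0.3, 0.07], [-0.0, -0.0, 0.27]]
[[0.06, -0.3, 0.09], [0.0, -0.0, 0.27]]
[[0.06, -0.3, 0.1], [0.0, 0.0, 0.27]]
[[0.06, -0.29, 0.11], [0.0, 0.0, 0.27]]
[[0.07, -0.29, 0.13], [0.0, -0.0, 0.27]]
[[0.07, -0.28, 0.14], [-0.0, 0.0, 0.27]]
[[0.07, -0.27, 0.15], [0.0, 0.0, 0.27]]
[[0.08, -0.27, 0.16], [0.0, 0.0, 0.27]]
```

step_arm:
  plan:
    - [[0, -0.5, -0.1], [0, 0, 0.2]]
    - [[0, -0.5, -0.1], [0, 0, 0.2]]
    - [[0, -0.32, 0], [0, 0, 0.2]]
    - [[0, -0.32, 0], [0, 0, 0.2]]
    - [[0, -0.32, 0], [0, 0, 0.2]]
    - [[0.03, -0.31, 0], [0, 0, 0.2]]
    - [[0.04, -0.31, 0.02], [0, 0, 0.2]]
    - [[0.05, -0.31, 0.03], [0, 0, 0.2]]

```text
t: 6.85
tcp_pos: [0.5105, -0.0799, 0.1832]
tcp_rot: [167.8, 43.2, 167.1]
contact_force: [2.3, 4.4, 2.7]
opening: 0.0852
```

```bash
python3 -c "
from plan import show; show()"; python3 meas.py m3
```

```text
t 6.85 q [ -25.5  -23.1  144.    49.7   27.6 -146.1] tcp [ 0.5105 -0.0799  0.1832] rot [167.8  43.2 167.1] 
warmer [ 0.0109 -0.0421  0.1832] F [2.3 4.4 2.7] open 0.0852
green L 1803 c 0.0654 0.1499 ang 0.789 r 0.092
green R 2371 c -0.0619 0.1472 ang -0.783 r 0.088
red r 0.02 0.04 n 362 th med 0.192 range 0.08 0.344
red r 0.04 0.06 n 884 th med 0.1 range -0.007 0.191
red r 0.06 0.075 n 957 th med 0.072 range -0.007 0.154
red r 0.075 0.084 n 549 th med 0.068 range 0.0 0.133
red r 0.084 0.1 n 288 th med 0.039 range -0.014 0.095
```

View pics/m3.png

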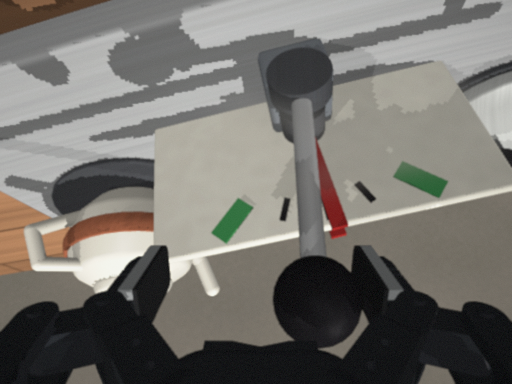

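step_arm:
  plan:
    - [[0.12, 0, 0], [0, 0, 0.7]]
    - [[0.12, 0, 0], [0, 0, 0.9]]
    - [[0.12, 0, 0], [0, 0, 0.9]]
    - [[0, 0, 0], [0, 0, 0.5]]

```text
t: 7.3
tcp_pos: [0.5014, -0.0759, 0.1732]
tcp_rot: [149.7, 33.9, 138.5]
contact_force: [-1.5, 3.9, -0.4]
opening: 0.0851
```

```bash
sed -i 's/alf=lambda.*:$/alf=lambda t:.65-.3*(t+.2)):/' wp.py; python3 -c "
from plan import show; show()"; python3 wp.py -.2 -.8 11; python3 meas.py m4
```

```text
t 7.3 q [ -25.6  -23.6  145.3   50.3   27.4 -122.9] tcp [ 0.5014 -0.0759  0.1732] rot [149.7  33.9 138.5] 
warmer [ 0.0022 -0.0373  0.1732] F [-1.5  3.9 -0.4] open 0.0851
1.0000000000000007
[[-0.23, 0.05, -0.05], [-0.11, -0.04, -0.03]]
[[-0.13, -0.27, 0.05], [-0.0, -0.0, 0.13]]
[[-0.12, -0.27, 0.06], [0.0, 0.0, 0.13]]
[[-0.11, -0.27, 0.08], [0.0, -0.0, 0.13]]
[[-0.1, -0.27, 0.09], [-0.0, 0.0, 0.13]]
[[-0.09, -0.27, 0.1], [-0.0, -0.0, 0.13]]
[[-0.08, -0.27, 0.11], [0.0, 0.0, 0.13]]
[[-0.07, -0.27, 0.12], [0.0, 0.0, 0.13]]
[[-0.06, -0.26, 0.13], [-0.0, 0.0, 0.13]]
[[-0.05, -0.26, 0.14], [0.0, 0.0, 0.13]]
[[-0.04, -0.26, 0.15], [-0.0, 0.0, 0.13]]
green L 288 c 0.0665 0.1426 ang 0.857 r 0.088
green R 2380 c -0.0621 0.1474 ang -0.783 r 0.088
red r 0.02 0.04 n 1160 th med 0.014 range -0.199 0.238
red r 0.04 0.06 n 1144 th med 0.008 range -0.1 0.12
red r 0.06 0.075 n 854 th med 0.006 range -0.066 0.08
red r 0.075 0.084 n 525 th med 0.005 range -0.058 0.064
red r 0.084 0.1 n 295 th med 0.014 range -0.043 0.066
```

View pics/m4.png

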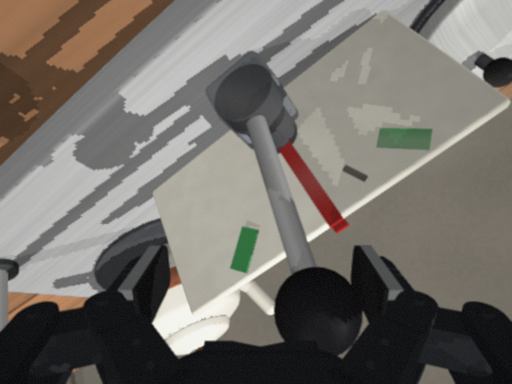

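step_arm:
  plan:
    - [[-0.2, -0.2, 0.02], [0, 0, 0.2]]
    - [[-0.12, -0.27, 0.05], [0, 0, 0.2]]
    - [[-0.12, -0.27, 0.06], [0, 0, 0.2]]
    - [[-0.1, -0.27, 0.08], [0, 0, 0.2]]
    - [[-0.1, -0.27, 0.09], [0, 0, 0.2]]
    - [[-0.08, -0.27, 0.1], [0, 0, 0.2]]

```text
t: 7.95
tcp_pos: [0.5054, -0.1194, 0.16]
tcp_rot: [144.6, 29.0, 128.9]
contact_force: [2.2, 4.0, 3.2]
opening: 0.0852
```

```bash
python3 -c "
from plan import show; show()"; python3 wp.py -.5 -.85 6; python3 meas.py m5
```

```text
t 7.95 q [ -32.7  -18.8  144.1   58.5   29.9 -126.9] tcp [ 0.5054 -0.1194  0.16  ] rot [144.6  29.  128.9] 
warmer [ 0.002  -0.0809  0.16  ] F [2.2 4.  3.2] open 0.0852
0.9999999999999994
[[0.07, 0.31, -0.04], [-0.11, 0.02, -0.58]]
[[-0.09, -0.31, 0.13], [0.0, 0.0, 0.15]]
[[-0.08, -0.31, 0.15], [-0.0, -0.0, 0.15]]
[[-0.07, -0.31, 0.16], [0.0, 0.0, 0.15]]
[[-0.05, -0.3, 0.17], [-0.0, 0.0, 0.15]]
[[-0.04, -0.3, 0.19], [0.0, 0.0, 0.15]]
green L 2458 c 0.0654 0.1477 ang 0.807 r 0.091
red r 0.02 0.04 n 16 th med -0.448 range -0.461 -0.43
red r 0.04 0.06 n 143 th med -0.418 range -0.457 -0.362
red r 0.06 0.075 n 385 th med -0.357 range -0.42 -0.284
red r 0.075 0.084 n 522 th med -0.352 range -0.418 -0.286
red r 0.084 0.1 n 11 th med -0.284 range -0.298 -0.272
```

View pics/m5.png

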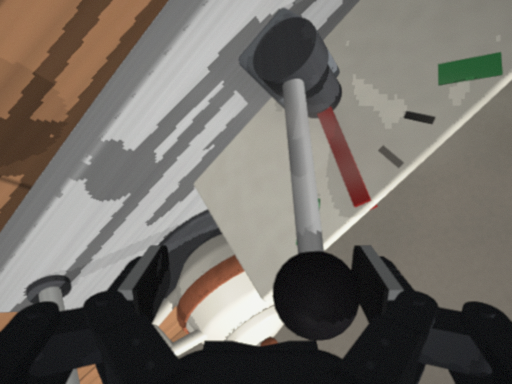

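step_arm:
  plan:
    - [[-0.09, -0.31, 0.13], [0, 0, 0.2]]
    - [[-0.08, -0.31, 0.15], [0, 0, 0.2]]
    - [[-0.07, -0.31, 0.16], [0, 0, 0.2]]
    - [[-0.05, -0.3, 0.17], [0, 0, 0.2]]
    - [[0, 0, 0], [0, 0, 0]]

```text
t: 8.5
tcp_pos: [0.5057, -0.1459, 0.1367]
tcp_rot: [142.0, 25.2, 123.1]
contact_force: [4.1, 2.7, 3.1]
opening: 0.0856
```

```bash
python3 -c "
from plan import show; show()"; python3 wp.py -.8 -1. 6; python3 meas.py m6
```

```text
t 8.5 q [ -36.7  -14.1  143.9   65.5   30.5 -131.5] tcp [ 0.5057 -0.1459  0.1367] rot [142.   25.2 123.1] 
warmer [-0.0004 -0.1073  0.1367] F [4.1 2.7 3.1] open 0.0856
1.0000000000000004
[[0.01, 0.26, 0.03], [-0.11, 0.04, -0.74]]
[[-0.02, -0.17, 0.11], [-0.0, -0.0, 0.09]]
[[-0.02, -0.17, 0.11], [-0.0, 0.0, 0.09]]
[[-0.01, -0.17, 0.12], [0.0, 0.0, 0.09]]
[[-0.01, -0.17, 0.12], [-0.0, 0.0, 0.09]]
[[0.0, -0.16, 0.12], [0.0, 0.0, 0.09]]
green L 530 c 0.0595 0.14 ang 0.824 r 0.081
green R 2205 c -0.0624 0.1481 ang -0.78 r 0.089
red r 0.02 0.04 n 1031 th med -0.629 range -0.919 -0.406
red r 0.04 0.06 n 14 th med -0.548 range -0.572 -0.533
red r 0.06 0.075 n 343 th med -0.656 range -0.733 -0.581
red r 0.075 0.084 n 537 th med -0.658 range -0.731 -0.587
```

View pics/m6.png

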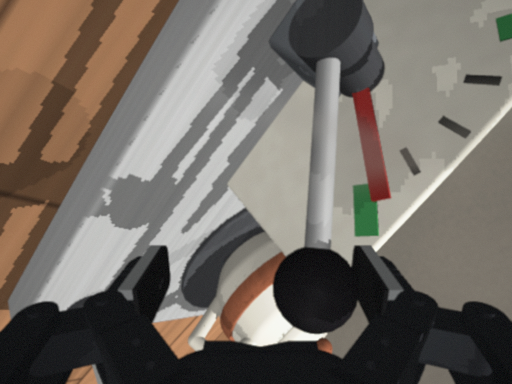

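View pics/m6_r.png

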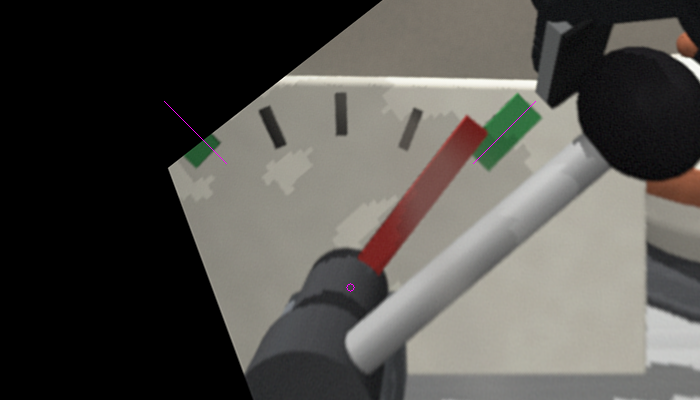

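step_arm:
  plan:
    - [[-0.02, -0.17, 0.11], [0, 0, 0.12]]
    - [[-0.02, -0.17, 0.11], [0, 0, 0.12]]
    - [[0, -0.09, 0.06], [0, 0, 0]]
    - [[0, 0, 0], [0, 0, 0]]

```text
t: 8.95
tcp_pos: [0.5056, -0.1531, 0.1265]
tcp_rot: [141.3, 24.0, 121.4]
contact_force: [5.5, 1.5, 4.3]
opening: 0.0854
```

```bash
python3 -c "
from plan import show; show()";  python3 meas.py m7
```

```text
t 8.95 q [ -37.8  -12.3  144.    68.4   30.5 -133.7] tcp [ 0.5056 -0.1531  0.1265] rot [141.3  24.  121.4] 
warmer [-0.0012 -0.1144  0.1265] F [5.5 1.5 4.3] open 0.0854
green R 1665 c -0.0648 0.1509 ang -0.777 r 0.092
red r 0.02 0.04 n 1329 th med -0.779 range -1.046 -0.522
red r 0.04 0.06 n 71 th med -0.672 range -0.824 -0.641
red r 0.06 0.075 n 384 th med -0.76 range -0.842 -0.687
red r 0.075 0.084 n 555 th med -0.766 range -0.84 -0.693
```

View pics/m7_r.png

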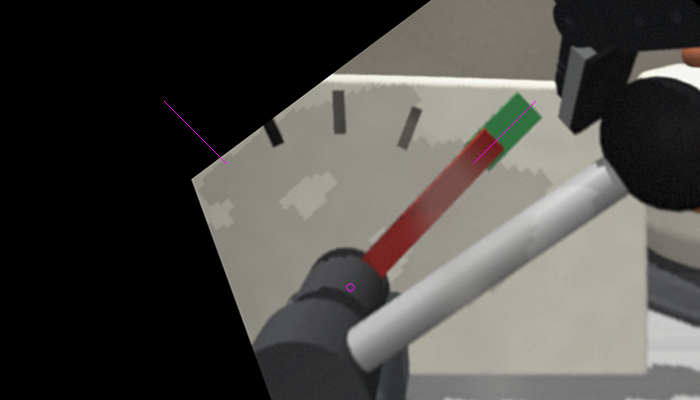

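step_arm:
  plan:
    - [[0, -0.09, 0.06], [0, 0, 0]]
    - [[0, 0, 0], [0, 0, 0]]

```text
t: 9.2
tcp_pos: [0.5055, -0.1543, 0.1243]
tcp_rot: [141.3, 24.1, 121.5]
contact_force: [5.3, 2.2, 5.4]
opening: 0.0856
```

```bash
python3 -c "
from plan import show; show()";  python3 meas.py m8
```

```text
t 9.2 q [ -38.   -11.9  144.    69.    30.5 -134.6] tcp [ 0.5055 -0.1543  0.1243] rot [141.3  24.1 121.5] 
warmer [-0.0014 -0.1157  0.1243] F [5.3 2.2 5.4] open 0.0856
green R 1714 c -0.0641 0.151 ang -0.77 r 0.092
red r 0.02 0.04 n 1339 th med -0.799 range -1.072 -0.555
red r 0.04 0.06 n 67 th med -0.692 range -0.845 -0.662
red r 0.06 0.075 n 418 th med -0.78 range -0.862 -0.709
red r 0.075 0.084 n 559 th med -0.784 range -0.859 -0.712
```

View pics/m8.png

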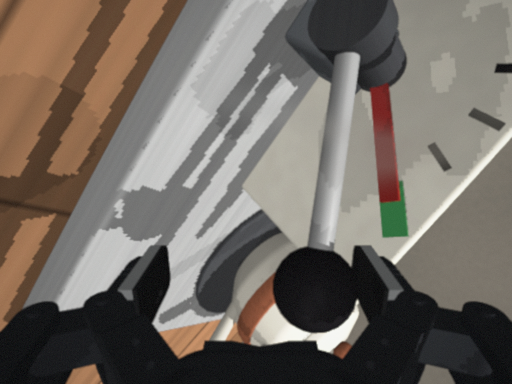

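step_arm:
  plan:
    - [[0.01, 0.17, -0.11], [0, 0, 0]]
    - [[0.01, 0.17, -0.11], [0, 0, 0]]
    - [[0.01, 0.17, -0.11], [0, 0, 0]]
    - [[0.01, 0.17, -0.11], [0, 0, 0]]
    - [[0.01, 0.17, -0.11], [0, 0, 0]]
    - [[0, 0.2, -0.1], [0, 0, 0]]
    - [[0, 0.2, -0.05], [0, 0, 0]]
    - [[0, 0.2, 0], [0, 0, 0]]
    - [[0, 0.2, 0], [0, 0, 0]]
    - [[0, 0, 0], [0, 0, 0]]

```text
t: 10.25
tcp_pos: [0.5139, -0.1266, 0.159]
tcp_rot: [141.4, 24.0, 121.7]
contact_force: [0.0, 0.6, 0.3]
opening: 0.0857
```

```bash
python3 -c "
from plan import show; show()";  python3 meas.py m9
```

```text
t 10.25 q [ -33.   -17.   143.    59.6   29.8 -120.3] tcp [ 0.5139 -0.1266  0.159 ] rot [141.4  24.  121.7] 
warmer [ 0.0097 -0.0889  0.159 ] F [0.  0.6 0.3] open 0.0857
green L 2496 c 0.066 0.1477 ang 0.811 r 0.091
green R 1636 c -0.0644 0.1508 ang -0.775 r 0.092
red r 0.02 0.04 n 84 th med -0.706 range -0.991 -0.594
red r 0.04 0.06 n 1266 th med -0.814 range -0.943 -0.684
red r 0.06 0.075 n 1056 th med -0.803 range -0.899 -0.713
red r 0.075 0.084 n 553 th med -0.798 range -0.874 -0.724
```

View pics/m9.png

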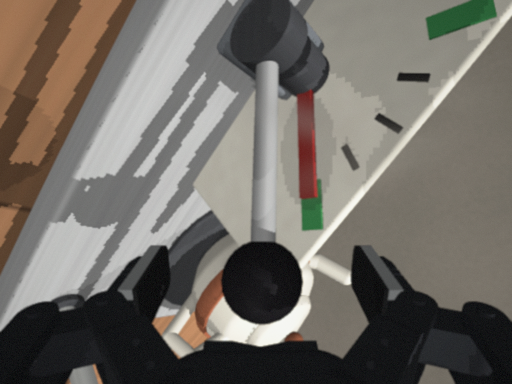

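```bash
python3 -c "
import cv2
a=cv2.imread('pics/m9_r.png')[70:310,330:600]; cv2.imwrite('pics/m9_z.png',cv2.resize(a,None,fx=2.2,fy=2.2))"
```

```text
(no output)
```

View pics/m9_z.png

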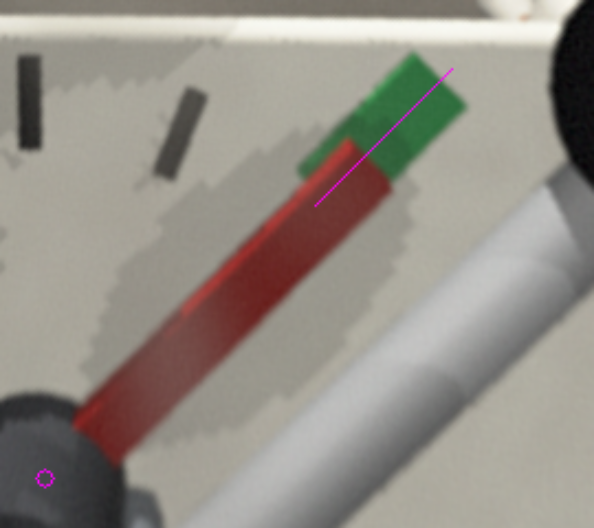

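step_arm:
  plan:
    - [[0, 0, -0.4], [0, 0, 0]]
    - [[0, 0, -0.8], [0, 0, 0]]
    - [[0, 0, -0.8], [0, 0, 0]]
    - [[0, 0, -0.8], [0, 0, 0]]
    - [[0, 0, -0.8], [0, 0, 0]]
    - [[0, 0, -0.6], [0, 0, 0]]
    - [[0, 0, 0], [0, 0, 0]]

```text
t: 11.0
tcp_pos: [0.4402, -0.1339, 0.2353]
tcp_rot: [141.4, 24.2, 121.5]
contact_force: [0.2, 0.1, 0.5]
opening: 0.0856
```

```bash
python3 -c "
from plan import show; show()";  python3 meas.py m10; python3 -c "
import cv2
a=cv2.imread('pics/m10_r.png')[70:310,330:600]; cv2.imwrite('pics/m10_z.png',cv2.resize(a,None,fx=2.2,fy=2.2))"
```

```text
t 11.0 q [ -43.5  -33.6  143.6   45.7   46.7 -109. ] tcp [ 0.4402 -0.1339  0.2353] rot [141.4  24.2 121.5] 
warmer [-0.0644 -0.089   0.2353] F [0.2 0.1 0.5] open 0.0856
green L 2358 c 0.0639 0.147 ang 0.8 r 0.089
green R 1461 c -0.0642 0.1503 ang -0.777 r 0.092
red r 0.02 0.04 n 135 th med -0.753 range -1.063 -0.626
red r 0.04 0.06 n 337 th med -0.823 range -0.901 -0.726
red r 0.06 0.075 n 1022 th med -0.809 range -0.898 -0.723
red r 0.075 0.084 n 504 th med -0.802 range -0.877 -0.731
```

View pics/m10.png

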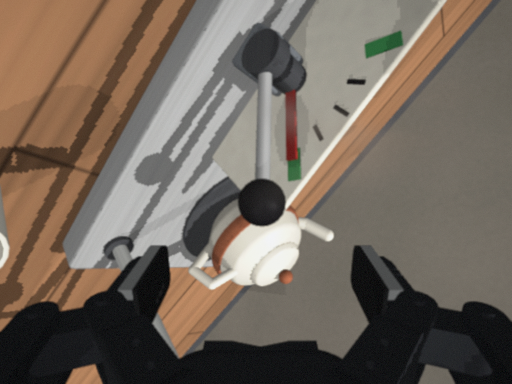

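View pics/m10_z.png

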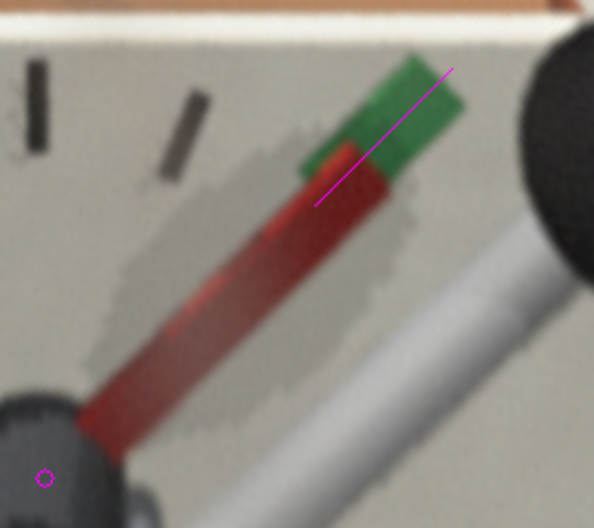

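```bash
cat > ptr.py <<'E'
from h import *
from rig import eyes
import sys
W=np.load("W.npy")[:3]
def an(c,bgr):
    hsv=cv2.cvtColor(bgr,cv2.COLOR_BGR2HSV)
    s=2500
    for d in (0,.002,.004,.006,.008,.010):
        src=proj(c,w2(W,[[.046-d,-.14,.2],[.046-d,.14,.2],[.046-d,.14,.04],[.046-d,-.14,.04]])).astype(np.float32)
        w,h=int(.28*s),int(.16*s)
        H=cv2.getPerspectiveTransform(src,np.float32([[w,0],[0,0],[0,h],[w,h]]))
        o=cv2.warpPerspective(bgr,H,(w,h),flags=cv2.INTER_CUBIC); hs=cv2.cvtColor(o,cv2.COLOR_BGR2HSV)
        red=((hs[...,0]<8)|(hs[...,0]>172))&(hs[...,1]>130)&(hs[...,2]>50)
        dark=red
        v,u=np.nonzero(dark); y=.14-u/s; z=.2-v/s-.085
        r=np.hypot(y,z); m=(r>.045)&(r<.082)&(abs(np.arctan2(y,z)+.785)<.25)
        y,z=y[m],z[m]
        vx,vy,x0,y0=cv2.fitLine(np.c_[y,z].astype(np.float32),cv2.DIST_L2,0,.001,.001).ravel()
        if vy<0: vx,vy=-vx,-vy
        off=x0*vy-y0*vx
        print(d,"dir ang",round(np.arctan2(vx,vy),3),"offset mm",round(off*1000,2),"n",m.sum(),"med th",round(float(np.median(np.arctan2(y,z))),3))
if __name__=="__main__":
    c=eyes.get_calibration("wrist"); im=cv2.cvtColor(eyes.grab_frame("wrist"),cv2.COLOR_RGB2BGR); cv2.imwrite("pics/%s.png"%sys.argv[1],im); an(c,im)
E
python3 ptr.py p1
```

```text
0 dir ang -0.779 offset mm -1.76 n 1967 med th -0.806
0.002 dir ang -0.786 offset mm -0.14 n 1882 med th -0.788
0.004 dir ang -0.789 offset mm 1.21 n 1810 med th -0.772
0.006 dir ang -0.79 offset mm 2.41 n 1724 med th -0.755
0.008 dir ang -0.784 offset mm 3.19 n 1643 med th -0.739
0.01 dir ang -0.797 offset mm 5.26 n 1556 med th -0.723
```

step_arm:
  plan:
    - [[0, 0, -0.5], [0, 0, 0]]
    - [[0, 0, -0.5], [0, 0, 0]]
    - [[0, 0, 0], [0, 0, 0]]

```text
t: 11.4
tcp_pos: [0.4229, -0.1345, 0.2514]
tcp_rot: [141.4, 24.0, 121.6]
contact_force: [-0.0, 0.1, 1.1]
opening: 0.0854
```

```bash
python3 -c "
from plan import show; show()";  python3 ptr.py p2
python3 - <<'E'
from rig import eyes
import cv2, numpy as np
for n in ["side","top"]:
    cv2.imwrite(f"pics/{n}9.png",cv2.cvtColor(eyes.grab_frame(n),cv2.COLOR_RGB2BGR))
a=[cv2.imread("pics/top0.png"),cv2.imread("pics/top9.png")]
cv2.imwrite("pics/cmp.png",cv2.resize(np.vstack([x[90:310] for x in a]),None,fx=1.3,fy=1.3))
E
```

```text
t 11.4 q [ -46.6  -36.8  143.3   44.2   51.4 -108.4] tcp [ 0.4229 -0.1345  0.2514] rot [141.4  24.  121.6] 
warmer [-0.0816 -0.0879  0.2514] F [-0.   0.1  1.1] open 0.0854
0 dir ang -0.756 offset mm -3.46 n 1776 med th -0.807
0.002 dir ang -0.759 offset mm -2.14 n 1701 med th -0.791
0.004 dir ang -0.762 offset mm -0.76 n 1617 med th -0.773
0.006 dir ang -0.761 offset mm 0.32 n 1538 med th -0.757
0.008 dir ang -0.759 offset mm 1.35 n 1452 med th -0.741
0.01 dir ang -0.758 offset mm 2.48 n 1370 med th -0.725
```

View pics/cmp.png

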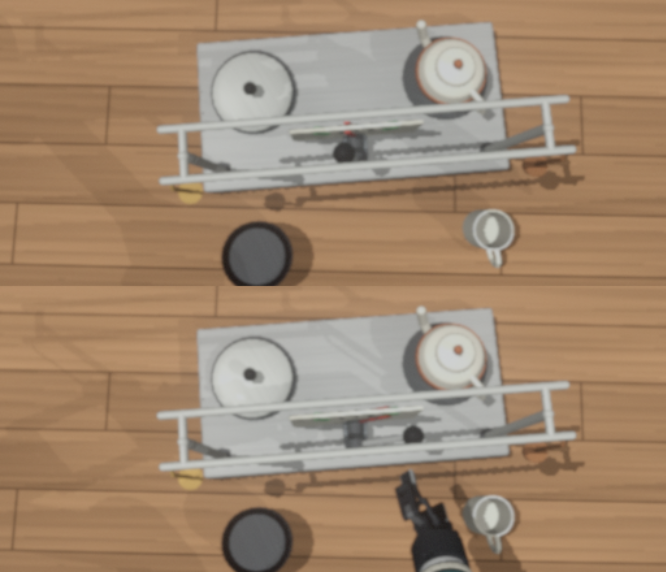

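View pics/side9.png

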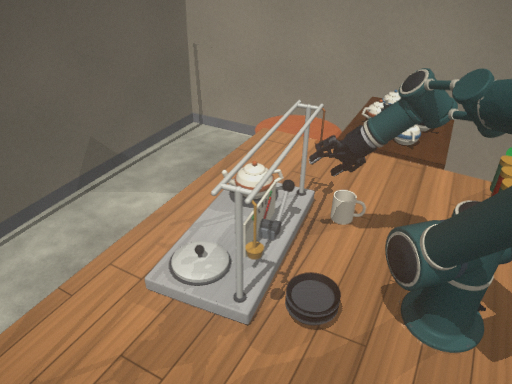

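The pointer reads −0.76 to −0.80 rad after release, and the target mark is at −0.785 rad with a half-width of about 0.07. Nothing is touching the robot, and the loose objects look unmoved.

```bash
python3 -c "
from rig import finish_job; print(finish_job())"
```

```text
the job is handed in; nothing more can be done
None
```

The heat lever now leans to the right, the teapot's side, and the red pointer stays on the right green mark with the lever released. I handed the job in at about 11.5 s of the 32 s allowed.

**What I did:** The teapot was on the right plate and the cover on the left. I reached in under the cup rack with the tool tilted 45°, the open fingers either side of the ball. I pushed the lever right in small steps, checking the wrist camera, until the pointer reached the mark. Then I let the lever spring back and drew the tool out. The pointer started at about +0.18 rad and only moved right, so it never came near the covered plate's mark.

**Last checks:**
- **Pointer:** readings after release ranged from about −0.76 to −0.80 rad against the mark at −0.785. They disagree by a few hundredths because the pointer stands slightly off the panel and shifts with viewing angle. In the pictures it lies on the green mark, whose half-width is about 0.07 rad.
- **Loose objects:** the before and after top views show the teapot, cover, bowls and mug where they were.
- **Contact and forces:** the robot was clear of everything at the end, with force near zero. The highest force I read between moves was about 8 N.
- **Joint 6:** it read −146.1° at one point, just inside its −146.25° limit. I then rolled the tool to bring it back; I only read joint angles between moves.

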